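Wedge the rocking parts chest

ROBOT

A 6-joint arm with a two-finger parallel gripper is mounted at the origin on the work surface. World frame = base frame: x ahead of the robot, y to its left, z up, the work surface at z = 0. Lengths are in m, angles in degrees, forces in N, time in s.
With the tool pointing down it reaches from about 0.425 to 0.95 m from the base axis. Payload 3.5 kg.
Tool frame: the origin (TCP) lies at the centre of the arm's flange, where the gripper is bolted on; the fingertips stand 173 mm ahead of it and the grasp point (between the pads) lies 155 mm ahead of it; x points along the fingers, y is the direction in which the jaws open and shut, and the axes are right-handed (so a half turn about x gives the same grasp; the last joint's range is limited). The gripper opens to 85 mm and grips with 20 to 120 N. Pads are 22 mm wide; open, the fingers measure 114 mm over their backs; the gripper's body (76 mm by 85 mm) begins 54 mm behind the grasp point. The pads swing forward as they close: fully open they stand 13 mm farther back than shut.
Start: joints at [-80.844, 16.404, 90.338, -0, 73.258, -8.594], TCP at [0.206, -0.643, 0.405] pointing down, gripper open.
Joint ranges: [-158.93, 158.93], [-51.34, 127.21], [12.03, 142.37], [-87.48, 267.48], [13.55, 161.25], [-162.69, 162.69]. Speed limits (degrees/s): [159.86, 159.86, 180, 180, 180, 180].

INTERFACE

Orientations are given as [roll, pitch, yaw] about the fixed x, y, z axes, in that order (R = Rz(yaw) Ry(pitch) Rx(roll)).
In Python, from bench import robot gives the robot as it stands.
- The arm moves only by the shell command python3 -m pendant 'ROWS' [FORCE]. ROWS is JSON, one flat list of numbers, 5 for each row, row after row: the finger opening in m, from 0 to 0.0854, then the shift along the tool's x, y, z in m, then the turn about the tool's x in rad. In form: [claw, x, y, z, roll, claw, x, y, z, roll, ...]. A call has 1 to 10 rows; each row is the pose to reach, as a shift and turn from the pose commanded when the call began, along the tool's axes at that moment; what a row does not reach only later rows make up. A row lasts 1/10 s, in which the tool goes at most 50 mm and 8.59 degrees, less where a joint would pass 70% of its speed; a pose out of reach is approached as far as the arm can. A call with a gripper value outside its range is refused whole. The fingers move at their own pace and stop on an object; FORCE is the grip in N (left out, the last holds). Time passes only in rows, so rows that repeat a pose let the fingers close. It gives the time, the measured TCP pose, the force and the opening at its end, in the units of the state.
- robot.get_state(): the state, without advancing time (a new reading comes with each control period).
- robot.snapshot(name): name is "scene" or "top"; returns a dict with "frame" (480x640x3 uint8, blue, green, red), "fx", "fy", "cx", "cy" (pixels), "R" (3x3) and "t" (3): a world point X has camera coordinates R X + t. Camera axes: x right, y down, z forward; pixel columns grow to the right and rows downward; lengths in m; the calibration is good to about 2 mm. A picture is of the moment at which its call begins. There is no depth.
- robot.job_done(): hands the job in, once; it reports no verdict.
Trained networks look in a picture, given as the dict that the camera call returned (one of the last four; its "shot" number tells which), for a name from the list of things; names that differ only in an ending like _2 or _b are one class to them, and where a whole thing is asked for, a point or a joint stands for the part that bears it (a point fixed in the world has none). Each returns a list of dicts, best first, with "conf" (0 to 1); they miss things now and then, are a little off and sometimes report something else, mostly with a low value. They report only what shows in the picture. A call takes as long as a camera call. They do not tell look-alikes from the thing itself.
- robot.regions_of(picture, target): "pixels" (480x640 bool, what is visible of it).
- robot.tip_of(picture, target): "position" ([x, y, z] in m, in the coordinates of the camera as it stood for that picture, good to about 4 mm: a listed point, or the origin of a listed thing).
The state is a dict: "clock": time; "q": joint angles; "qd": joint speeds; "effort": joint torques, N m; "tool_pos": TCP position; "tcp_rot": TCP orientation; "contact_force": force on the tool from outside, world axes, zero at the start; "torque": the same for the moment, N m; "grip_width": finger opening in m.
Only numpy, scipy, OpenCV 4.12 (cv2) and the standard library are available. Lean on these libraries where they do the work, as an engineer would, in place of code of your own. Each camera call takes 0.05 s, during which the arm holds its last target.

TASK

The low parts chest on the bench rocks because one of its rubber feet is too short. Without picking anything up, push the loose wooden wedge, thin end first, under that short foot until it is snug, then press down firmly for a moment on the lid at the corner above it to feel that the chest no longer rocks (if it still does, push the wedge in further and press again). Leave the wedge in place, and do not shove the chest along the bench or disturb the other things.

Things in the scene. Friction and masses are not known exactly. Their poses are not given: they have to be found in the camera images.
- chest: loose wooden parts chest with three shallow drawers in its front, 2.5 to 3.9 kg, 250 (x) x 190 (y) mm; its flat lid (256 x 196 mm) is 80 mm above the bench, the case's underside 26 mm above it. Origin: on the bench under its middle; x points out of its drawer front, z up. Round rubber feet, 18 mm thick, at x = +-108, y = +-80 mm; it stands level on three; the one at (+108, -80), at the drawer front, is short
- short_foot (a point): lowest point of the short foot's round end (radius 9 mm), which the wedge must fill up to. At rest it hangs 7 to 13 mm above the bench, differing each time. The chest rocks about the diagonal through the two neighbouring feet: 2 to 5 N down on the lid above this foot tips it until the foot meets the bench
- corner (a point): point on the top face of the chest's lid, almost above the short foot: where to press to test for rocking. Wedge snug: under about 10 N it sinks less than 2 mm; not snug: it sinks by the remaining play. The press counts within about 45 mm of this point, on the lid
- wedge: loose wooden wedge, 50 g, 120 (x) x 40 (y) mm, lying flat; thin end 3 mm high (x = +60), rising 1 in 6 to 23 mm at the thick end (x = -60). Origin: centre of its underside; +x to the thin end. It starts beside the chest, thin end roughly towards the short foot, off by up to 25 mm and 13 degrees. Slides under 1 N until it meets the foot, then the push rises steeply; 4 to 8 N is snug
- wedge_back (a point): centre of the wedge's thick end face (40 x 23 mm, upright and flat): where to push
- wedge_slope (a point): centre of the wedge's sloping top face, 13 mm above the bench; z is square to the slope, x runs down the slope to the thin end
- tumbler: bystander: drinking glass, 72 mm across, 100 mm high, standing on the chest's +y side; origin at the centre of its underside
- glue: bystander: white glue bottle, 40 mm across, 120 mm high, standing beyond the wedge as seen from the robot; origin at the centre of its underside
- driver: bystander: screwdriver 170 mm long, lying before the drawer front; origin near its middle
- spraycan: bystander: grey can, 64 mm across, 170 mm high, standing at the right rear; origin at the centre of its underside
- tape: bystander: flat roll of tape, 90 mm across, 24 mm high, lying left of the robot; origin at the centre of its underside
- brush: bystander: brush 160 mm long, lying near the robot on its right; origin near its middle
- vise: fixed bystander: small red bench vise 100 x 80 x 100 mm on the left of the bench; origin at the centre of its underside
Not all that is in view belongs to the job. Leave any yellow look-alike of the wedge alone.

How it is judged:
By the outcome, as a careful person would: the job done as asked, in the order asked, and still so for the second after the job is handed in, with the robot touching nothing.
It also fails if it takes over 48 s, if anything falls off the work surface, if the arm or the gripper's body presses on something with over 40 N, if the wrist force passes 120 N, or if a joint passes its speed limit or range.

## Working session

There is one attempt and no reset: what is moved stays moved. The work goes in short steps, Python scripts to look and compute and a shell command to move; the robot and the scene stay as the last step left them, time stands still between calls to the robot, and variables do not carry over. Pictures are saved under pics/ and viewed, and the job is handed in when it is done.

```bash
ls; mkdir -p pics; python3 - <<'E'
from bench import robot
import cv2,numpy as np
print(robot.get_state())
for n in ("scene","top"):
    p=robot.snapshot(n); cv2.imwrite(f"pics/{n}0.png",p["frame"])
    R=np.array(p["R"]);t=np.array(p["t"])
    print(n,p["fx"],p["cx"],p["cy"],"cam at",-R.T@t)
    for k in ["chest","short_foot","corner","wedge","wedge_back","wedge_slope","glue","driver","brush","tumbler","spraycan","tape"]:
        for d in robot.tip_of(p,k)[:3]:
            print(k,round(d["conf"],2),np.round(R.T@(np.array(d["position"])-t),4))
E
```

```text
pics
{'clock': 0.0, 'q': array([-8.08431480e+01,  1.64542234e+01,  9.04229697e+01, -1.14806578e-03,
        7.32600990e+01, -8.59323394e+00]), 'qd': array([-0.0363034 , -0.13672681,  0.02658111, -0.08138689,  0.05453077,
       -0.03168552]), 'effort': array([-6.42379496e-05, -4.05979300e+01, -2.92626107e+01, -1.56325918e-04,
        5.81531858e-03, -8.50330537e-06]), 'tool_pos': array([ 0.2057829 , -0.64260011,  0.40333606]), 'tcp_rot': array([-98.13475948,  89.86270361,  99.61565848]), 'contact_force': array([-0.23022733, -0.40338014,  0.03582957]), 'torque': array([-0.04849304,  0.0412765 ,  0.04134586]), 'grip_width': 0.0849938516495991}
scene 530.8432744705325 321.2578452792655 240.49737598951998 cam at [1.31350736 0.79525814 0.90408724]
chest 0.77 [ 0.4847  0.1923 -0.0017]
corner 0.77 [0.5858 0.1169 0.0779]
wedge 0.78 [ 0.4574 -0.0411 -0.    ]
wedge 0.65 [ 0.5997 -0.0066 -0.0012]
wedge_back 0.81 [ 0.5932 -0.0729  0.0135]
wedge_back 0.65 [ 0.6919 -0.3836  0.0026]
wedge_back 0.6 [ 0.3989 -0.024   0.0116]
wedge_slope 0.78 [ 0.4572 -0.0383  0.014 ]
wedge_slope 0.63 [ 0.6034 -0.0075
[... 233 characters left out ...]
ape 0.81 [0.3848 0.4336 0.0018]
top 570.786519465761 321.3669422550955 236.18728377374129 cam at [0.49380912 0.08178043 1.66065374]
chest 0.96 [0.4851 0.1906 0.0029]
corner 0.8 [0.5881 0.1169 0.0779]
corner 0.26 [ 0.3696 -0.3861 -0.0009]
wedge 0.94 [ 0.6022 -0.0103  0.    ]
wedge 0.76 [ 0.4521 -0.039   0.0024]
wedge_back 0.92 [ 0.3982 -0.0262  0.0136]
wedge_back 0.9 [ 0.5889 -0.0678  0.0147]
wedge_slope 0.66 [ 0.5998 -0.0101  0.0122]
wedge_slope 0.63 [ 0.4545 -0.0407  0.0167]
glue 0.52 [0.7272 0.005  0.003 ]
driver 0.71 [ 0.6964  0.2715 -0.0041]
brush 0.68 [ 0.3654 -0.3867 -0.0028]
tumbler 0.96 [0.4881 0.3796 0.001 ]
spraycan 0.58 [ 0.6934 -0.3829 -0.0022]
tape 0.76 [ 0.3792  0.4326 -0.0017]
```

View pics/scene0.png

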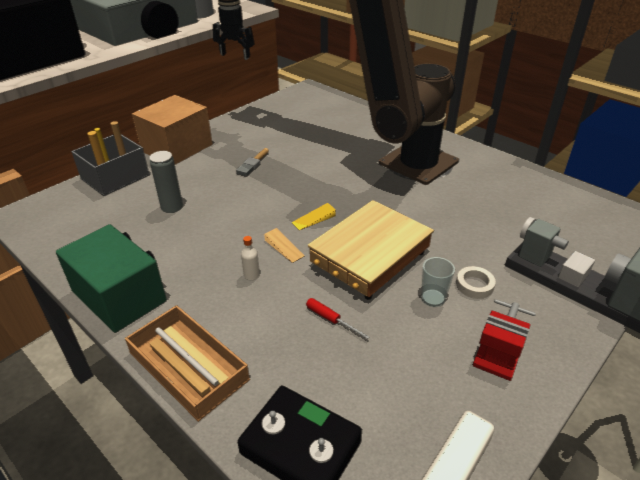

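View pics/top0.png

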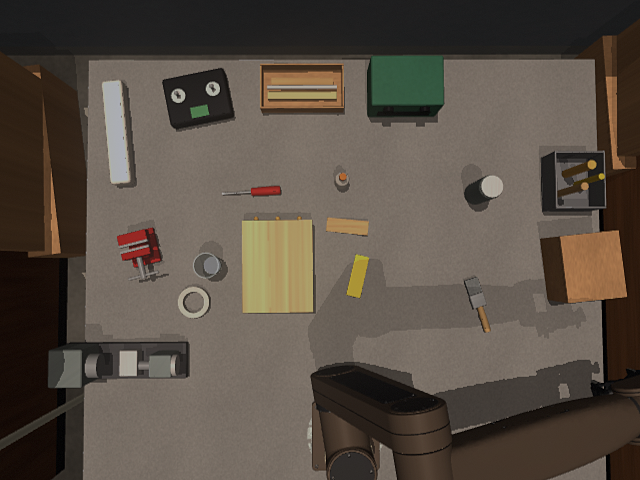

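Both views show the wooden wedge (top view: columns 327–368, rows 218–236), the yellow look-alike (about 358,276) and the chest lid (242–314, 219–313). The glue is at (342,180). Next I'll measure outlines.

```bash
cat > h.py <<'E'
import cv2,numpy as np
from bench import robot
def w2p(p,X):
    c=np.array(p["R"])@np.array(X,float)+np.array(p["t"]); return np.array([p["fx"]*c[0]/c[2]+p["cx"],p["fy"]*c[1]/c[2]+p["cy"]])
def p2w(p,u,v,z):
    R=np.array(p["R"]);t=np.array(p["t"]);o=-R.T@t
    d=R.T@np.array([(u-p["cx"])/p["fx"],(v-p["cy"])/p["fy"],1]); return o+d*(z-o[2])/d[2]
def obj(p,n):
    R=np.array(p["R"]);t=np.array(p["t"])
    return [(round(d["conf"],2),np.round(R.T@(np.array(d["position"])-t),4)) for d in robot.tip_of(p,n)]
def crop(p,name,u0,v0,u1,v1,s):
    cv2.imwrite(name,cv2.resize(p["frame"][v0:v1,u0:u1],None,fx=s,fy=s,interpolation=cv2.INTER_CUBIC))
E
python3 - <<'E'
from h import *
for n in ("top","scene"):
    p=robot.snapshot(n)
    for k,z in (("chest",.08),("wedge",.0)):
        for r in robot.regions_of(p,k)[:3]:
            m=r["pixels"].astype(np.uint8)
            c=max(cv2.findContours(m,0,1)[0],key=cv2.contourArea)
            b=cv2.boxPoints(cv2.minAreaRect(c)); 
            print(n,k,round(r["conf"],2),m.sum(),np.round(b,1).tolist()); 
            if n=="top": print(np.round([p2w(p,*q,z)[:2] for q in b],4).tolist())
    if n=="top": crop(p,"pics/t1.png",230,160,380,310,4)
    else: crop(p,"pics/s1.png",230,190,430,320,4)
E
```

```text
top chest 0.77 6545 [[242.0, 217.0], [313.0, 217.0], [313.0, 312.0], [242.0, 312.0]]
[[0.6204, 0.2851], [0.6194, 0.0883], [0.357, 0.0896], [0.3583, 0.2849]]
top wedge 0.8 543 [[325.3999938964844, 230.10000610351562], [327.3999938964844, 216.3000030517578], [367.70001220703125, 222.10000610351562], [365.70001220703125, 235.8000030517578]]
[[0.5874, 0.0526], [0.6275, 0.0466], [0.6101, -0.0709], [0.57, -0.0649]]
top wedge 0.68 588 [[345.20001220703125, 295.20001220703125], [354.8999938964844, 254.60000610351562], [369.6000061035156, 258.0], [359.8999938964844, 298.6000061035156]]
[[0.3981, -0.0038], [0.5156, -0.0328], [0.5052, -0.0754], [0.3877, -0.0462]]
scene chest 0.91 7003 [[300.70001220703125, 250.0], [388.0, 176.0], [440.70001220703125, 238.10000610351562], [353.5, 312.20001220703125]]
scene wedge 0.89 650 [[261.5, 236.5], [273.5, 224.5], [304.0, 255.0], [292.0, 267.0]]
scene wedge 0.68 564 [[291.3999938964844, 219.8000030517578], [330.6000061035156, 200.1999969482422], [337.6000061035156, 214.1999969482422], [298.3999938964844, 233.8000030517578]]
```

View pics/t1.png

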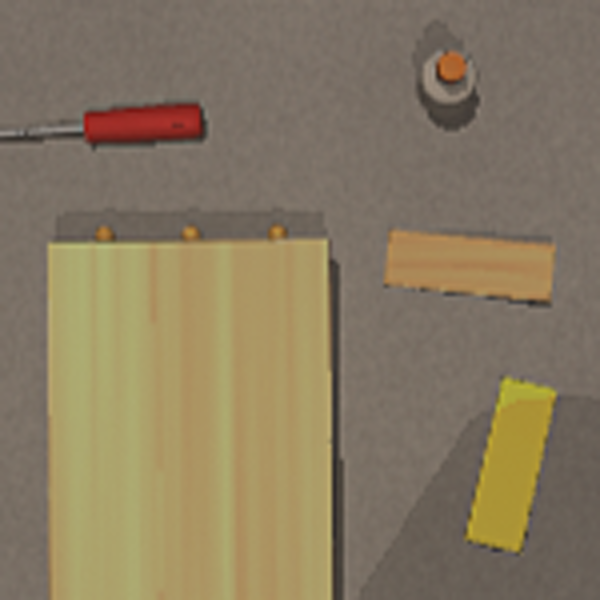

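View pics/s1.png

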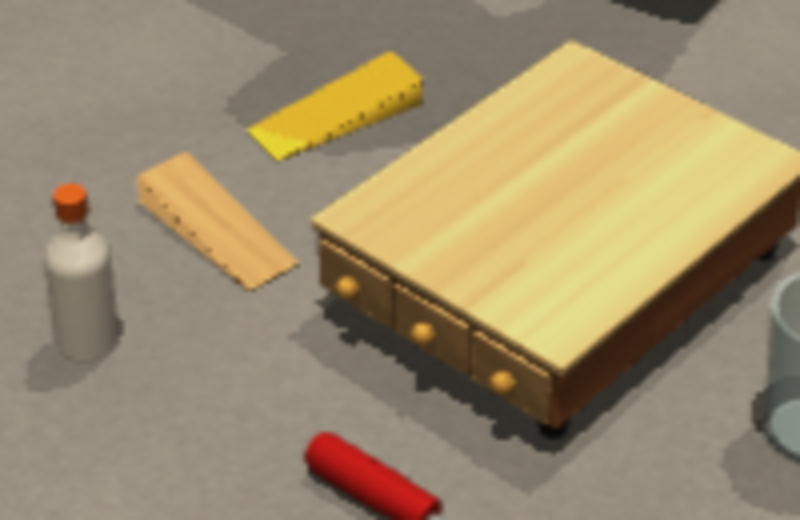

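```bash
python3 - <<'E'
from h import *
from scipy.optimize import least_squares
T=robot.snapshot("top");S=robot.snapshot("scene")
ct=lambda u,v:(230+(u+.5)/4-.5,160+(v+.5)/4-.5)
cs=lambda u,v:(230+(u+.5)/4-.5,190+(v+.5)/4-.5)
def fit(obs,x0):
    def f(x,full=False):
        c,s=np.cos(x[2]),np.sin(x[2]); r=[]
        for p,uv,X in obs:
            W=[x[0]+c*X[0]-s*X[1],x[1]+s*X[0]+c*X[1],X[2]]
            r+=list(w2p(p,W)-np.array(uv))
        return np.array(r)
    o=least_squares(f,x0,loss="soft_l1"); return o.x,f(o.x)
h=.098
ch=[(T,ct(48,243),(.128,h,.08)),(T,ct(327,240),(.128,-h,.08)),(S,cs(312,220),(.128,-h,.08)),(S,cs(566,372),(.128,h,.08)),(S,cs(572,41),(-.128,-h,.08))]
x,r=fit(ch,[.485,.19,0]);print("chest",x[:2],np.degrees(x[2]),np.round(r,1))
c,s=np.cos(x[2]),np.sin(x[2]);F=x[:2]+[c*.108+s*.08,s*.108-c*.08];print("foot",F)
wd=[(T,ct(390,231),(.06,-.02,.003)),(T,ct(386,285),(.06,.02,.003)),(T,ct(554,244),(-.06,-.02,.023)),(T,ct(551,298),(-.06,.02,.023))]
wd=[(p,u,(X[0],-X[1],X[2])) for p,u,X in wd]
# +x thin (toward +y world); top of image is +x world => wedge y = -x world
wd=[(T,ct(390,231),(.06,-.02,.003)),(T,ct(386,285),(.06,.02,.003)),(T,ct(554,244),(-.06,-.02,.023)),(T,ct(551,298),(-.06,.02,.023)),
(S,cs(250,290),(.06,-.02,.003)),(S,cs(299,264),(.06,.02,.003)),(S,cs(138,177),(-.06,-.02,.023)),(S,cs(188,153),(-.06,.02,.023))]
y,r=fit(wd,[.6,-.01,1.57]);print("wedge",y[:2],np.degrees(y[2]),np.round(r,1))
d=np.array([np.cos(y[2]),np.sin(y[2])]);print("back",y[:2]-.06*d,"tip",y[:2]+.06*d)
v=F-y[:2];print("foot in wedge frame",v@d, v@[-d[1],d[0]], "bearing from back to foot",np.degrees(np.arctan2(*(F-(y[:2]-.06*d))[::-1])))
print(obj(T,"short_foot"),obj(S,"short_foot"))
E
```

```text
chest [0.48575824 0.1895794 ] 0.627630834826627 [-1.  -0.6 -0.1 -1.  -0.1 -0.7  0.  -1.   0.3 -0.9]
foot [0.59462808 0.11076723]
wedge [ 0.59998484 -0.00917405] 83.85904733708024 [-0.3 -0.7 -0.7 -0.6  0.3 -0.3 -0.3  0.1  0.4 -0.5  0.2 -0.8  0.  -0.6
 -0.4 -0.6]
back [ 0.59356635 -0.06882976] tip [0.60640332 0.05048165]
foot in wedge frame 0.11867999131067106 0.018156710341857965 bearing from back to foot 89.66128766185169
[(0.43, array([ 0.5425,  0.5833, -0.0024]))] [(0.36, array([ 0.7013,  0.2653, -0.0029]))]
```

```bash
cat >> h.py <<'E'
from scipy.spatial.transform import Rotation as Ro
def tool(s=None):
    s=s or robot.get_state(); return np.array(s["tool_pos"]),Ro.from_euler("xyz",s["tcp_rot"],degrees=True).as_matrix()
def plan(target, yaw_y):
    s=robot.get_state();P,R=tool(s)
    a=np.degrees(np.arctan2(R[1,1],R[0,1]))
    print("clock",s["clock"],"P",P.round(4),"tool y heading",round(a,2),"F",np.round(s["contact_force"],2),"q",np.round(s["q"],1))
    sh=R.T@(np.array(target)-P)
    print("tool axes\n",R.round(3)); print("shift",sh.round(4))
    for y in (yaw_y,yaw_y+180):
        w=(y-a+180)%360-180; print("world yaw change",round(w,2),"roll about tool x rad",round(-np.radians(w),4))
E
python3 -c "
from h import *
plan([.605,-.115,.36],2.8)"
```

```text
clock 1.8 P [ 0.2058 -0.6429  0.4047] tool y heading -72.25 F [ 0.39 -0.42  0.66] q [-80.8  16.4  90.3   0.   73.3  -8.6]
tool axes
 [[ 0.     0.305 -0.952]
 [-0.    -0.952 -0.305]
 [-1.     0.     0.   ]]
shift [ 0.0447 -0.381  -0.5411]
world yaw change 75.05 roll about tool x rad -1.3099
world yaw change -104.95 roll about tool x rad 1.8317
```

```bash
python3 -m pendant '[0.010,0,-0.381,-0.541,-1.31, 0.010,0,-0.381,-0.541,-1.31, 0.010,0,-0.381,-0.541,-1.31, 0.010,0,-0.381,-0.541,-1.31, 0.010,0,-0.381,-0.541,-1.31, 0.010,0,-0.381,-0.541,-1.31, 0.010,0,-0.381,-0.541,-1.31, 0.010,0,-0.381,-0.541,-1.31, 0.010,0,-0.381,-0.541,-1.31, 0.010,0,-0.381,-0.541,-1.31]' 40;  python3 -c "
from h import *
plan([.605,-.115,.36],2.8)"
```

```text
clock: 2.8
tool_pos: [0.5082, -0.2421, 0.4051]
tcp_rot: [51.0, 89.9, -36.1]
contact_force: [1.0, -0.5, 0.5]
grip_width: 0.0105
clock 2.8 P [ 0.5082 -0.2421  0.4051] tool y heading 2.91 F [ 1.   -0.49  0.45] q [-35.8   2.3 106.3  -0.   71.4 -38.7]
tool axes
 [[ 0.001  0.999  0.051]
 [-0.001  0.051 -0.999]
 [-1.     0.001  0.001]]
shift [ 0.0451  0.1031 -0.1221]
world yaw change -0.11 roll about tool x rad 0.002
world yaw change 179.89 roll about tool x rad -3.1396
```

```bash
python3 -m pendant '[0.010,0.02,0.04,-0.05,0, 0.010,0.06,0.08,-0.10,0, 0.010,0.11,0.103,-0.122,0, 0.010,0.155,0.103,-0.122,0, 0.010,0.155,0.103,-0.122,0, 0.010,0.155,0.103,-0.122,0, 0.010,0.155,0.103,-0.122,0]';  python3 - <<'E'
from h import *
plan([.605,-.115,.186],2.8)
p=robot.snapshot("scene"); crop(p,"pics/s2.png",160,100,400,300,3)
p=robot.snapshot("top"); crop(p,"pics/t2.png",240,160,400,320,4)
E
```

```text
clock: 3.5
tool_pos: [0.6043, -0.1171, 0.2497]
tcp_rot: [-98.3, 89.9, 174.5]
contact_force: [0.0, -0.4, 0.8]
grip_width: 0.0102
clock 3.5 P [ 0.6043 -0.1171  0.2497] tool y heading 2.85 F [ 0.05 -0.42  0.75] q [-20.4  18.7 104.9  -0.   56.4 -23.2]
tool axes
 [[-0.001  0.999  0.05 ]
 [ 0.     0.05  -0.999]
 [-1.    -0.001 -0.   ]]
shift [ 0.0637  0.0008 -0.0021]
world yaw change -0.05 roll about tool x rad 0.0008
world yaw change 179.95 roll about tool x rad -3.1408
```

View pics/s2.png

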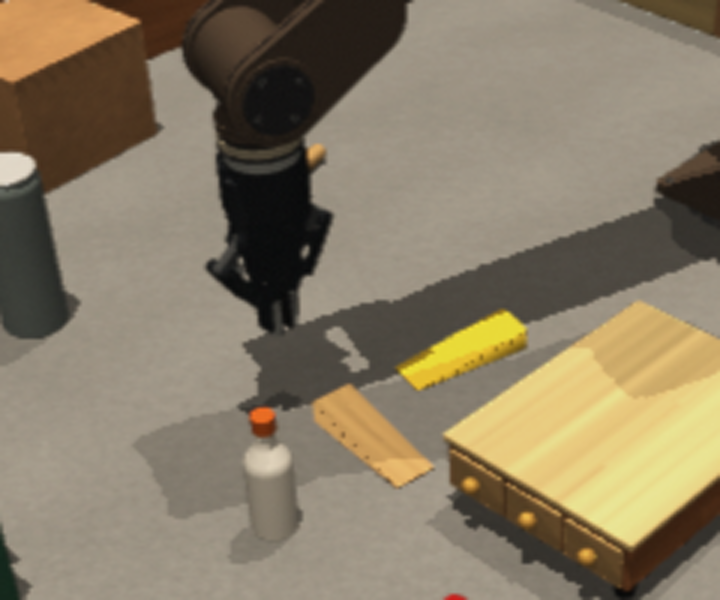

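View pics/t2.png

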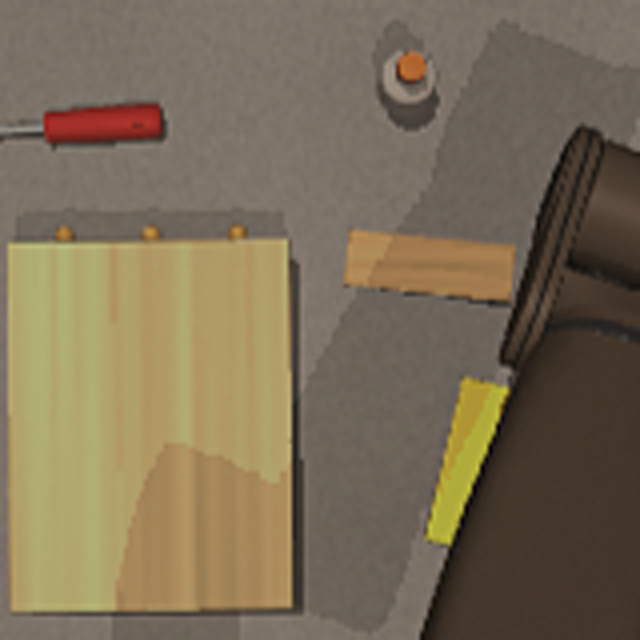

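```bash
python3 -m pendant '[0.010,0.04,0,0,0, 0.010,0.063,0,0,0, 0.010,0.063,0,-0.01,0, 0.010,0.063,0,-0.02,0, 0.010,0.063,0,-0.03,0, 0.010,0.063,0,-0.036,0, 0.010,0.063,0,-0.042,0, 0.010,0.063,0,-0.048,0,0.010,0.063,0,-0.054,0,0.010,0.063,0,-0.06,0]';  python3 - <<'E'
from h import *
plan([.605,-.115,.186],2.8)
p=robot.snapshot("scene"); crop(p,"pics/s3.png",200,160,400,310,4)
p=robot.snapshot("top"); crop(p,"pics/t3.png",240,180,380,300,5)
E
```

```text
clock: 4.6
tool_pos: [0.6013, -0.0568, 0.1868]
tcp_rot: [60.7, 90.0, -26.5]
contact_force: [-0.2, -0.7, -0.3]
grip_width: 0.0098
clock 4.6 P [ 0.6013 -0.0568  0.1868] tool y heading 2.81 F [-0.18 -0.69 -0.28] q [-15.   22.9 107.4  -0.   49.7 -17.8]
tool axes
 [[ 0.     0.999  0.049]
 [-0.     0.049 -0.999]
 [-1.     0.     0.   ]]
shift [0.0008 0.0008 0.0583]
world yaw change -0.01 roll about tool x rad 0.0001
world yaw change 179.99 roll about tool x rad -3.1415
```

View pics/s3.png

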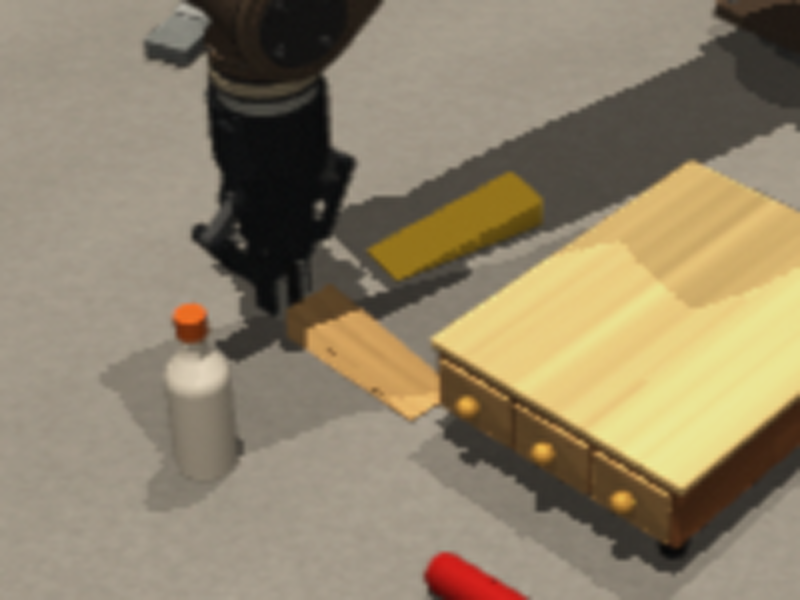

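View pics/t3.png

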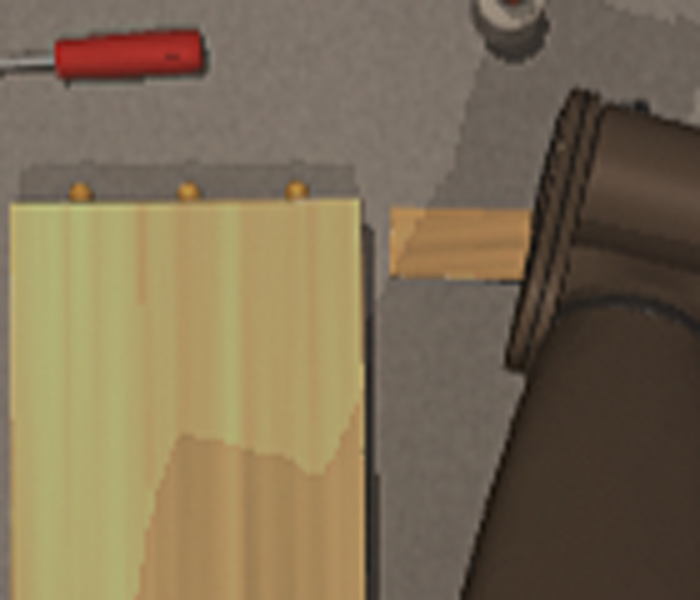

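```bash
python3 - <<'E'
from h import *
T=robot.snapshot("top");S=robot.snapshot("scene")
ct=lambda u,v:(240+(u+.5)/5-.5,180+(v+.5)/5-.5)
cs=lambda u,v:(200+(u+.5)/4-.5,160+(v+.5)/4-.5)
a=p2w(T,*ct(390,207),.003);b=p2w(T,*ct(388,277),.003);c=p2w(T,*ct(531,209),.02);e=p2w(T,*ct(515,281),.019)
print(a,b,c,e,p2w(S,*cs(413,419),.003),p2w(S,*cs(323,287),.023))
for q in (c-a,e-b): print(np.degrees(np.arctan2(-q[1],-q[0])))
E
```

```text
[0.61379812 0.07525369 0.003     ] [0.57300869 0.07663444 0.003     ] [ 0.61101334 -0.00594871  0.02      ] [0.56956006 0.00353544 0.019     ] [0.61581425 0.07523837 0.003     ] [ 0.57840734 -0.04531907  0.023     ]
88.0358491075725
87.29893094178506
```

```bash
python3 -m pendant '[0.010,0,0,0.012,0, 0.010,0,-0.008,0.012,0.058, 0.010,0,-0.008,0.012,0.058]'; python3 -c "
from h import *
plan([.594,-.02,.187],-.5)"
```

```text
clock: 5.1
tool_pos: [0.5934, -0.0707, 0.1864]
tcp_rot: [-97.3, 89.9, 172.1]
contact_force: [-0.7, -1.0, -0.5]
grip_width: 0.0102
clock 5.1 P [ 0.5934 -0.0707  0.1864] tool y heading -0.59 F [-0.66 -0.96 -0.49] q [-16.5  22.2 108.3  -0.   49.5 -15.9]
tool axes
 [[-0.001  1.    -0.01 ]
 [ 0.    -0.01  -1.   ]
 [-1.    -0.001 -0.   ]]
shift [-0.0006  0.     -0.0507]
world yaw change 0.09 roll about tool x rad -0.0015
world yaw change -179.91 roll about tool x rad 3.1401
```

```bash
python3 -m pendant '[0.010,0,0,-0.008,0, 0.010,0,0,-0.014,0, 0.010,0,0,-0.020,0, 0.010,0,0,-0.026,0, 0.010,0,0,-0.032,0, 0.010,0,0,-0.038,0, 0.010,0,0,-0.044,0,0.010,0,0,-0.050,0,0.010,0,0,-0.056,0,0.010,0,0,-0.056,0]'; python3 - <<'E'
from h import *
plan([.594,-.02,.187],-.5)
p=robot.snapshot("scene"); crop(p,"pics/s4.png",200,160,400,310,4)
p=robot.snapshot("top"); crop(p,"pics/t4.png",240,180,380,300,5)
E
```

```text
clock: 6.1
tool_pos: [0.5944, -0.0128, 0.1867]
tcp_rot: [-144.1, 90.0, 125.5]
contact_force: [-0.0, 0.0, 0.2]
grip_width: 0.0096
clock 6.1 P [ 0.5944 -0.0128  0.1867] tool y heading -0.47 F [-0.02  0.03  0.25] q [-11.   21.9 108.8   0.   49.3 -10.5]
tool axes
 [[-0.     1.    -0.008]
 [ 0.    -0.008 -1.   ]
 [-1.    -0.    -0.   ]]
shift [-0.0003 -0.0003  0.0073]
world yaw change -0.03 roll about tool x rad 0.0006
world yaw change 179.97 roll about tool x rad -3.141
```

View pics/s4.png

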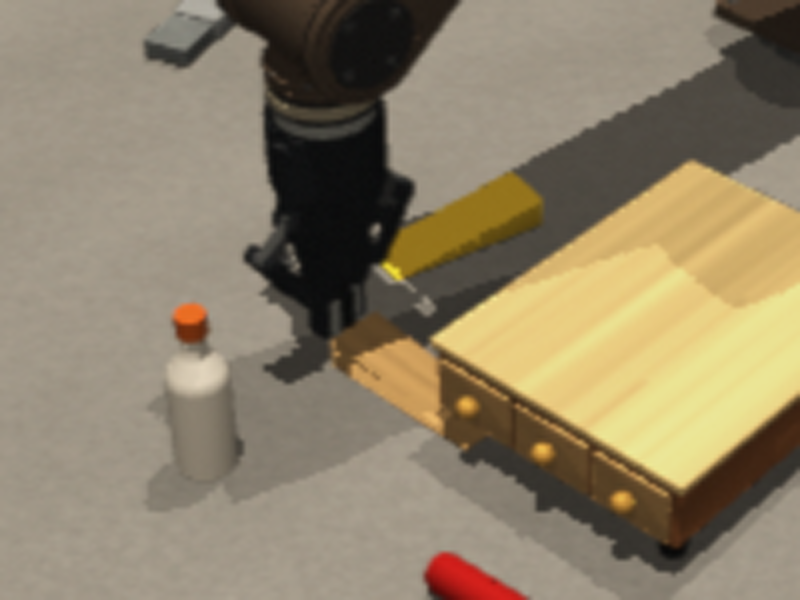

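View pics/t4.png

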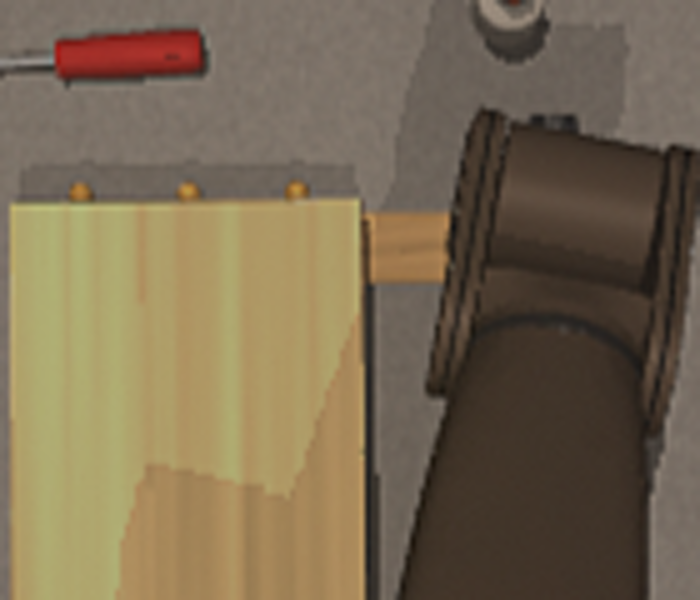

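```bash
python3 - <<'E'
from h import *
T=robot.snapshot("top")
ct=lambda u,v:(240+(u+.5)/5-.5,180+(v+.5)/5-.5)
for u,z in ((375,.0095),(440,.0155)):
  a=p2w(T,*ct(u,212.5),z);b=p2w(T,*ct(u,283),z);print(a,b,(a+b)/2)
E
```

```text
[0.61017437 0.08399269 0.0095    ] [0.56925834 0.08420134 0.0095    ] [0.58971635 0.08409701 0.0095    ]
[0.60956653 0.04643075 0.0155    ] [0.56878995 0.0466811  0.0155    ] [0.58917824 0.04655593 0.0155    ]
```

```bash
python3 -m pendant '[0.010,0,0,-0.006,0, 0.010,0,0,-0.011,0, 0.010,0,0,-0.014,0, 0.010,0,0,-0.014,0]'; for i in 1; do python3 -m pendant '[0.010,0,0,-0.002,0, 0.010,0,0,-0.003,0, 0.010,0,0,-0.003,0]'; done;python3 -m pendant '[0.010,0,0,-0.002,0, 0.010,0,0,-0.003,0, 0.010,0,0,-0.003,0]'
```

```text
clock: 6.65
tool_pos: [0.5945, 0.0009, 0.1867]
tcp_rot: [-163.5, 90.0, 106.0]
contact_force: [-0.2, 0.5, -0.7]
grip_width: 0.0103
clock: 6.95
tool_pos: [0.5946, 0.0035, 0.1867]
tcp_rot: [-144.2, 90.0, 125.3]
contact_force: [0.9, -0.4, 0.1]
grip_width: 0.0098
clock: 7.25
tool_pos: [0.5946, 0.0065, 0.1867]
tcp_rot: [-169.2, 90.0, 100.3]
contact_force: [-0.9, -0.4, -0.6]
grip_width: 0.01
```

```bash
python3 -m pendant '[0.010,0,0,-0.002,0, 0.010,0,0,-0.003,0, 0.010,0,0,-0.003,0]'; python3 -m pendant '[0.010,0,0,-0.002,0, 0.010,0,0,-0.003,0, 0.010,0,0,-0.003,0]';python3 -c "
from h import *
s=robot.get_state();print(s['contact_force'],s['tool_pos'])"
```

```text
clock: 7.55
tool_pos: [0.5946, 0.0096, 0.1867]
tcp_rot: [-171.8, 90.0, 97.7]
contact_force: [0.7, 0.0, 0.0]
grip_width: 0.0098
clock: 7.85
tool_pos: [0.5947, 0.0126, 0.1867]
tcp_rot: [-165.4, 90.0, 104.1]
contact_force: [-0.1, 0.5, 0.5]
grip_width: 0.0096
[-0.10347856  0.45118578  0.45901456] [0.59466916 0.01260428 0.18672536]
```

```bash
python3 -m pendant '[0.010,0,0,-0.002,0, 0.010,0,0,-0.003,0, 0.010,0,0,-0.003,0]'; python3 -m pendant '[0.010,0,0,-0.002,0, 0.010,0,0,-0.003,0, 0.010,0,0,-0.003,0]'
```

```text
clock: 8.15
tool_pos: [0.5947, 0.0156, 0.1867]
tcp_rot: [-168.9, 90.0, 100.6]
contact_force: [-0.6, 0.0, 0.4]
grip_width: 0.0101
clock: 8.45
tool_pos: [0.5948, 0.0182, 0.1867]
tcp_rot: [10.9, 90.0, -79.6]
contact_force: [-0.3, -2.4, 0.5]
grip_width: 0.0101
```

```bash
python3 -m pendant '[0.010,0,0,-0.002,0, 0.010,0,0,-0.002,0]'; python3 - <<'E'
from h import *
p=robot.snapshot("scene"); crop(p,"pics/s5.png",200,160,400,310,4)
E
```

```text
clock: 8.65
tool_pos: [0.5948, 0.0201, 0.1868]
tcp_rot: [11.0, 89.9, -79.5]
contact_force: [-0.5, -4.1, -0.4]
grip_width: 0.0097
```

```bash
python3 -m pendant '[0.010,0,0,-0.0015,0, 0.010,0,0,-0.0015,0]'; python3 - <<'E'
from h import *
f=[]
for i in range(2):
    p=robot.snapshot("scene"); f.append(robot.get_state()["contact_force"])
p=robot.snapshot("top"); f.append(robot.get_state()["contact_force"]); crop(p,"pics/t5.png",240,180,380,300,5)
print(np.round(f,1))
E
```

```text
clock: 8.9
tool_pos: [0.5948, 0.0213, 0.1867]
tcp_rot: [6.5, 89.9, -84.0]
contact_force: [-0.9, -5.2, 0.6]
grip_width: 0.0098
[[-0.4 -7.3 -0. ]
 [ 0.7 -6.4 -1.3]
 [-0.5 -6.7 -0.5]]
```

View pics/s5.png

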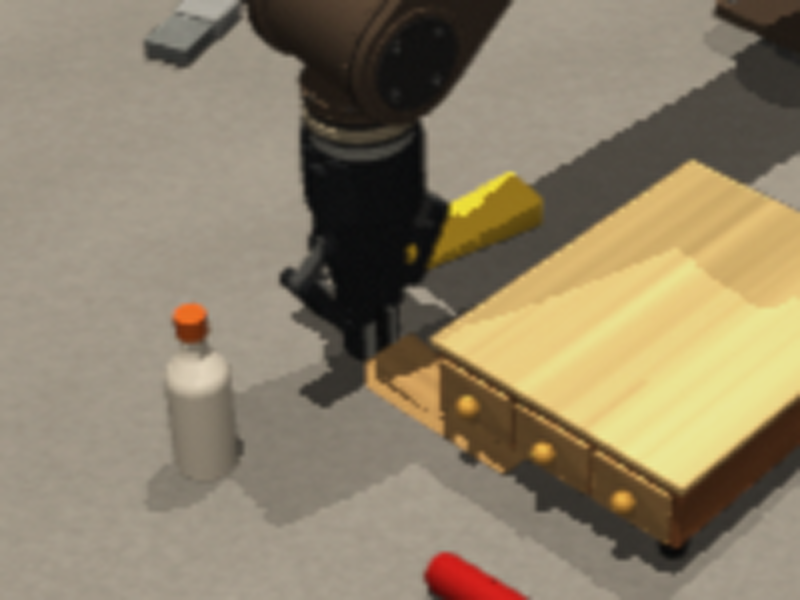

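View pics/t5.png

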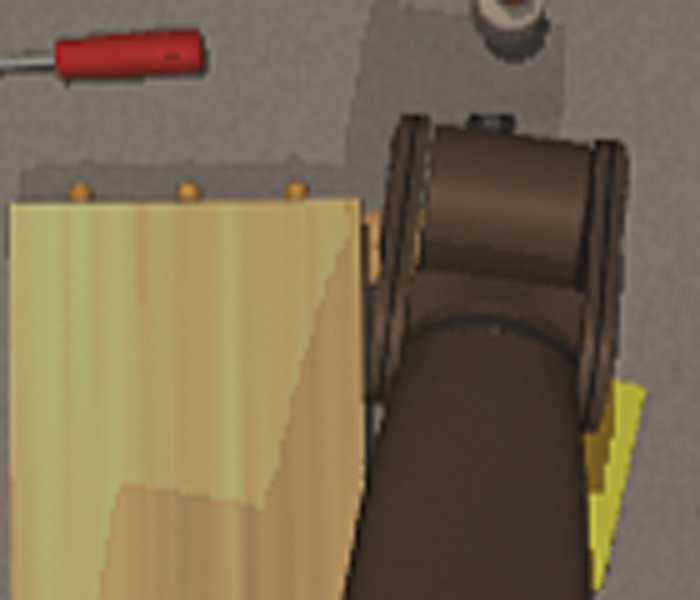

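```bash
python3 -m pendant '[0.010,0,0,0.010,0, 0.010,0,0,0.025,0, 0.010,-0.04,0,0.025,0, 0.010,-0.08,0,0.025,0, 0.010,-0.105,0,0.025,0, 0.010,-0.105,0,0.025,0]'; python3 - <<'E'
from h import *
plan([.586,.119,.27],-.5)
p=robot.snapshot("scene"); crop(p,"pics/s6.png",200,160,400,310,4)
E
```

```text
clock: 9.65
tool_pos: [0.5961, -0.0039, 0.2971]
tcp_rot: [86.6, 89.4, -4.0]
contact_force: [-1.2, 0.1, 0.4]
grip_width: 0.0101
clock 9.65 P [ 0.5961 -0.0039  0.2971] tool y heading -0.56 F [-1.2   0.08  0.38] q [-1.010e+01  1.280e+01  1.066e+02  1.000e-01  6.000e+01 -9.600e+00]
tool axes
 [[ 0.01   1.    -0.01 ]
 [-0.001 -0.01  -1.   ]
 [-1.     0.01   0.001]]
shift [ 0.027  -0.0116 -0.1228]
world yaw change 0.06 roll about tool x rad -0.001
world yaw change -179.94 roll about tool x rad 3.1405
```

View pics/s6.png

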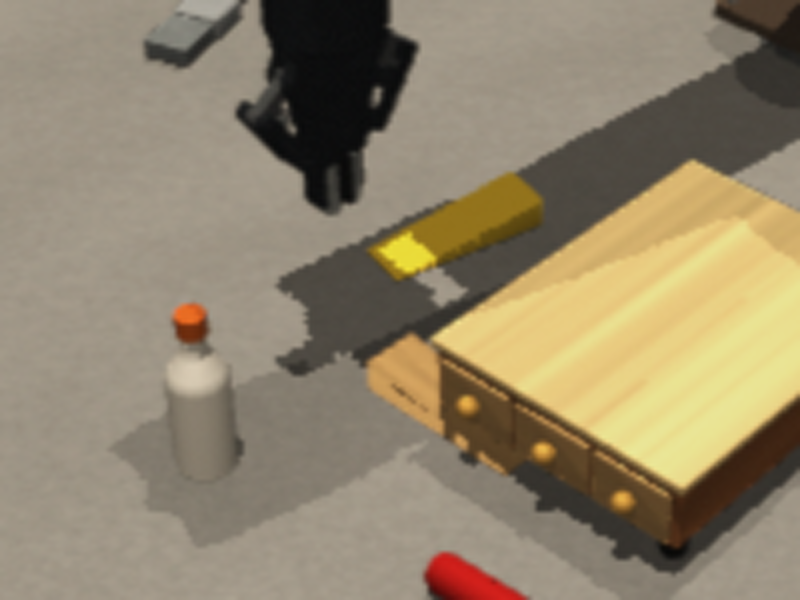

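The wedge stays seated under the front corner (visible at 368–520, 335–470 in the crop) and the chest hasn't moved. Next I move over the corner and descend.

```bash
python3 -m pendant '[0.010,0,-0.006,-0.045,0, 0.010,0,-0.012,-0.09,0, 0.010,0.0,-0.012,-0.123,0, 0.010,0.02,-0.012,-0.123,0, 0.010,0.032,-0.012,-0.123,0, 0.010,0.036,-0.012,-0.123,0, 0.010,0.036,-0.012,-0.123,0]'; python3 -m pendant '[0.010,0.002,0,0,0, 0.010,0.004,0,0,0, 0.010,0.004,0,0,0]'
```

```text
clock: 10.4
tool_pos: [0.5832, 0.1193, 0.2541]
tcp_rot: [-92.5, 89.8, 176.9]
contact_force: [0.3, -0.0, 0.7]
grip_width: 0.0103
clock: 10.7
tool_pos: [0.584, 0.1193, 0.2531]
tcp_rot: [-40.5, 90.0, -131.1]
contact_force: [-4.2, -0.6, 6.3]
grip_width: 0.0101
```

```bash
python3 -m pendant '[0.010,0.001,-0.001,0,0, 0.010,0.002,-0.001,0,0, 0.010,0.002,-0.001,0,0]'
```

```text
clock: 11.0
tool_pos: [0.5837, 0.1193, 0.2529]
tcp_rot: [67.4, 89.9, -23.1]
contact_force: [-2.7, -1.7, 10.9]
grip_width: 0.0102
```

```bash
python3 -m pendant '[0.010,0.001,-0.0005,0,0, 0.010,0.001,-0.0005,0,0, 0.010,0.001,-0.0005,0,0, 0.010,0.001,-0.0005,0,0,0.010,0.001,-0.0005,0,0]'; python3 - <<'E'
from h import *
p=robot.snapshot("scene"); crop(p,"pics/s7.png",200,160,400,310,4)
print(robot.get_state()["contact_force"])
E
```

```text
clock: 11.5
tool_pos: [0.5835, 0.1193, 0.2529]
tcp_rot: [74.2, 89.8, -16.3]
contact_force: [-5.1, -1.9, 14.4]
grip_width: 0.0102
[-5.7903866  -2.20263255 14.41995903]
```

View pics/s7.png

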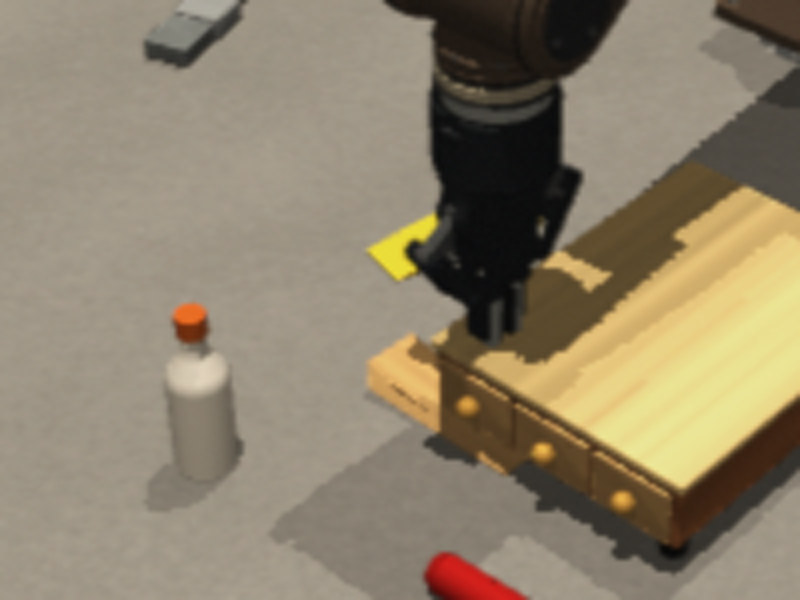

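Pressed at 14 N, the lid hardly moves: z goes from 0.2531 at 6 N to 0.2529 at 14 N. I'll lift straight off.

```bash
python3 -m pendant '[0.010,-0.006,0,0,0, 0.010,-0.03,0,0,0, 0.010,-0.08,0,0,0, 0.010,-0.12,0,0,0, 0.010,-0.15,0,0.03,0, 0.010,-0.15,0.0,0.08,0, 0.010,-0.15,0.0,0.13,0, 0.010,-0.15,0.0,0.18,0, 0.010,-0.15,0.0,0.2,0, 0.010,-0.15,0.0,0.2,0]'; python3 - <<'E'
from h import *
print(robot.get_state()["contact_force"])
p=robot.snapshot("scene"); crop(p,"pics/s8.png",200,160,400,310,4)
p=robot.snapshot("top"); crop(p,"pics/t8.png",230,160,380,310,4)
for k in ("chest","wedge","glue","driver"): print(k,obj(p,k))
E
```

```text
clock: 12.55
tool_pos: [0.5801, -0.0832, 0.3984]
tcp_rot: [-7.3, 90.0, -98.2]
contact_force: [0.4, 0.3, -0.4]
grip_width: 0.0098
[ 0.4174981   0.33625978 -0.37307334]
chest [(0.96, array([0.4844, 0.1896, 0.0015]))]
wedge [(0.7, array([0.5916, 0.0935, 0.0008])), (0.68, array([ 0.4502, -0.0373, -0.0012]))]
glue [(0.67, array([0.727 , 0.0063, 0.0019]))]
driver [(0.79, array([6.960e-01, 2.683e-01, 4.000e-04]))]
```

View pics/s8.png

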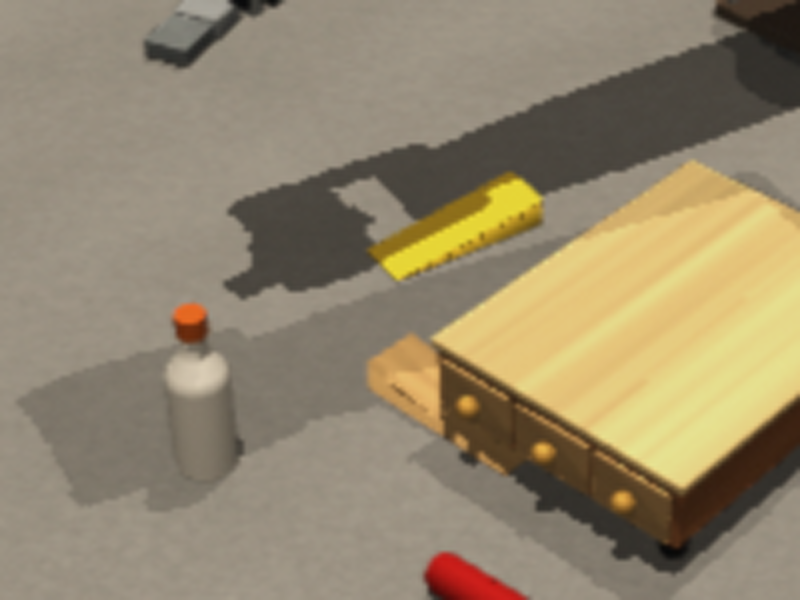

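View pics/t8.png

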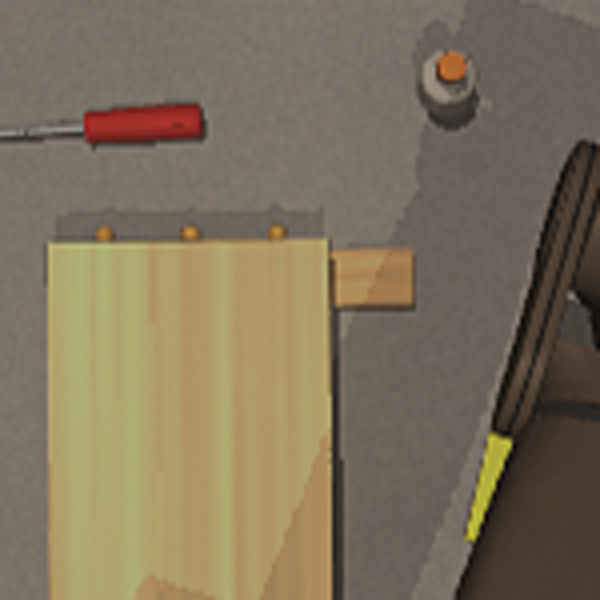

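The wedge is seated squarely under the front corner (top crop, columns 331–414, rows 248–308). The lid corners are where they were at the start, at (48,243) and (327,240). The bystanders in these crops (glue, driver and the yellow wedge) haven't moved, and the arm is clear.

```bash
python3 -c "
from bench import robot
print(robot.job_done())"
```

```text
the job is handed in; nothing more can be done
None
```

The wedge is under the short foot and snug, the press test found no rocking, and I handed the job in at about 12.8 s.

- **Push:** I pushed the wooden wedge thin end first with the nearly closed fingers, without gripping it. It met the foot and the push rose to about 6.8 N, within the 4–8 N for snug.
- **Press:** I then pressed the lid corner, reaching about 14 N. The tool sank only about 0.2 mm between 6 N and 14 N, and at most 1.2 mm in all. I then lifted clear.
- **Last look:** The wedge stayed in place. The chest, glue and screwdriver read within 1 to 3 mm of their first positions, which is inside the measuring error. The yellow look-alike looked untouched. I did not measure the tumbler, spray can, tape, brush or vise again, but the arm kept clear of them.

**Less than ideal:**
- The wedge sits roughly 3–5 mm off the foot's centre line, well inside its 40 mm width.
- The press had 3–6 N of sideways force with it, but the chest did not visibly shift.
- The networks never found the short foot with a usable result, so I worked out its position from the lid outline.

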